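# Clamp a rail blank in the tenoning jig with a loose crank

### The arm

A 6-joint arm with a two-finger parallel gripper is mounted at the origin on a cart in front of the work surface, level with it; the furniture and walls round the work are solid. World frame = base frame: x ahead of the robot, y to its left, z up, the work surface at z = 0. Lengths are in mm, angles in rad, forces in N, time in s.
With the tool pointing down it reaches from about 300 to 775 mm from the base axis. Payload 14.6 kg.
Tool frame: the origin (TCP) lies on the centre line of the jaws, within the pads' length; the fingertips stand 19 mm ahead of it and the grasp point (between the pads) is the TCP (bot.tip_reach is the distance from the TCP to the fingertips, in mm); y points along the fingers, x is the direction in which the jaws open and shut, and the axes are right-handed (so a half turn about y gives the same grasp; the last joint's range is limited). The gripper opens to 85 mm and grips with 20 to 120 N. Pads are 22 mm wide; open, the fingers measure 114 mm over their backs; the gripper's body (76 mm by 85 mm) begins 54 mm behind the grasp point. The pads swing forward as they close: fully open they stand 13 mm farther back than shut.
Start: joints at [-1.402, 0.3, 1.521, -0, 1.321, -0.067], TCP at [128.485, -534.772, 250.281] pointing down, gripper open.
Joint ranges: [-3.03, 3.03], [-0.79, 2.21], [0.23, 2.52], [-1.04, 4.18], [0, 3.07], [-2.55, 2.55]. Speed limits (rad/s): [2.22, 2.22, 2.57, 3.14, 3.14, 3.14].

### API

Orientations are given as a unit quaternion [w, x, y, z].
In Python, from rig import bot gives the robot as it stands. Calls block until the motion is done:
- bot.move_to(position, orientation): joint-space move of the TCP to a pose.
- bot.servo_line(position, attitude=None, speed=150, until_force=None): straight line of the TCP; attitude=None keeps the orientation; speed is the mean speed in mm/s. With until_force (N) it stops when the force on the tool has changed by that much, and returns True; else False.
- bot.move_joints(angles): joint-space move.
- bot.move_gripper(opening, grip_force=None): finger opening in mm; grip_force is the grip in N (None keeps the last); returns when the fingers have stopped.
- bot.dwell(seconds).
- bot.ik(position, orientation): joint angles nearest the present ones, or None.
- bot.read_state(): the state.
- bot.read_camera(name): name is "side" or "top"; returns a dict with "image" (420x560x3 uint8, blue, green, red), "depth" (420x560 float32, mm along the optical axis (not along the pixel's ray), 0 where there is no reading), "fovy" (degrees; the focal length in pixels is half the picture's height over the tangent of half this angle, whatever the lens; pixels are square), "cx", "cy" (the principal point, pixels), "eye" and "attitude" of the camera in the world. Camera axes: x right, y down, z forward; pixel columns grow to the right and rows downward; lengths in mm; the calibration is good to about 2 mm. A picture is of the moment at which its call begins.
A pose or a line that the arm cannot do raises bot.MotionError and nothing moves.
- bot.finish_job(): hands the job in, once; it reports no verdict.
The state is a dict: "clock": time; "joint_positions": joint angles; "qvel": joint speeds; "effort": joint torques, N m; "ee_pos": TCP position; "tool_rot": TCP orientation; "ft_force": force on the tool from outside, world axes, zero at the start; "moment": the same for the moment, N m; "grip_width": finger opening in mm.
Only numpy, scipy, OpenCV 4.12 (cv2) and the standard library are available. Lean on these libraries where they do the work, as an engineer would, in place of code of your own. Each camera call takes 0.05 s, during which the arm holds its last target. There are 200 camera calls.

### The job

Clamp the pine rail blank in the small tenoning jig: fit the loose crank fully home on the square end of the jig's clamping screw and wind it clockwise by its grip, always keeping it down on the square, until the shoe bears firmly on the wood; stop as soon as the crank has clearly stiffened, about a twentieth of a turn past the first touch, because turning further crushes the wood. Then take the crank off, so that nothing sticks up when the jig goes past the cutter, and lay it gently flat on the table, leaving the blank and all the tools lying about where they are.

Things in the scene. Friction and masses are not known exactly. Their poses are not given: they have to be found in the camera images.
- crank: Loose dark steel crank, about 0.4 kg, lying flat, grip up. Origin: centre of the hub's underside; z up, x along the arm to the grip. Hub 36x36 mm (faces along x and y), 30 high, round cap to 36; square socket 19.6 mm wide, 26 deep, open below, sides along x and y. Flat arm 24 wide, 10 thick, end round of radius 14 at x = 65. The hub is taken across its y faces, 25 mm above the underside.
- grip (a point): Middle of the crank's black round grip, 65 mm (the throw) from the hub axis and 43 mm above the crank's underside. The grip is 26 mm thick and spans 13 to 69 mm above the underside; it revolves freely on its pin, so a hand that holds it need not turn as it goes round. A seated crank left alone droops by up to 6 degrees on the grip side.
- shoulder (a point): Centre of the shoulder at the foot of the screw's square end, on the screw's upright axis; the seated crank's underside rests here. The square stands 23 mm above it, 18 mm wide (top 4 mm tapered to 13), sides along x and y of this point, which turn with the screw. Collar 40 mm across, some 30 mm above the bridge once clamped. Starts 0.18 to 0.19 m above the table.
- shoe: Steel shoe 38 mm across, faced below with a worn cork pad 3 to 6 mm thick (differs). Origin: centre of the steel underside, above the pad. Screw and shoe sink 12 mm per clockwise turn (from above), the crank too; 29 to 36 mm to go. Running pull at the grip 4.5 to 7 N; from first touch each 0.1 rad adds 28 N of clamping and 0.7 N of pull. Wanted 50 to 150 N: 0.3 rad, 2 N more pull. Self-locking.
- batten: Pine rail blank, 50 x 110 x 32 mm high, 0.12 kg, lying loose on the jig's base against its fence below the shoe. Origin: centre of its underside. Its top gives way if the shoe presses on it with more than 150 N.
- jig: Clamping jig bolted to the table; origin: centre of its underside, z on the screw's axis. Steel base 140 x 150 x 15 mm, beech fence 36 high on it at x = +26 to +42 mm, two posts at x = -54 and +54 mm, green bridge over them 140 x 46 mm, top at 124 mm, bronze nut on it to 130 mm.
- pencil: Bystander: flat red carpenter pencil, 118 mm long, between the jig and the vice. Origin: middle of the underside.
- setting_block: Bystander: white block with a black knob, 40 x 60 x 46 mm, at the front of the table. Origin: middle of the underside.
- hexkey_8: Bystander: dark hex key, 124 mm long, at the front of the table. Origin: middle of the underside.
- spanner_17: Bystander: bright spanner, 194 mm long, at the front edge on the left. Origin: middle of the underside.
- wedge: Bystander: beech wedge, 30 x 120 x 24 mm, behind the jig. Origin: middle of the underside.
- spindle_ring_1: Bystander: steel ring 60 mm across, 20 high, near the front edge. Origin: middle of the underside.
- spindle_ring_2: Bystander: steel ring 60 mm across, 10 high, on top of spindle_ring_3 at the right edge. Origin: middle of the underside.
- spindle_ring_3: Bystander: steel ring 54 mm across, 30 high, at the right edge of the table. Origin: middle of the underside.

How it is judged (in metres and radians):
On the way, in this order (a step that is already met when the one before it is completed fails the run):
1. the crank is fully home on the square (distance between crank and shoulder below 0.005 m and angle between the z axis of crank and the z axis of shoulder, either way round below 0.15 rad), for 0.3 s.
2. the shoe bears firmly on the blank, the crank still on the square (contact force between shoe and batten between 50 and 150 N and distance between crank and shoulder below 0.008 m), for 0.3 s.
At the end, for the whole second after the job is handed in: The shoe holds the blank with 50 to 150 N and the blank is within 10 mm of where it lay; the crank is off the screw, at rest, flat on the table (its underside within 8 mm of the table and within 0.08 rad of level) (contact force between shoe and batten between 50 and 150 N and distance of batten from where it was at the start of the episode below 0.01 m and height (world z) of crank below 0.008 m and angle between crank's own z axis and vertical below 0.15 rad and linear speed of crank below 0.02 m/s); the robot touches nothing.
It fails at once if the wood is crushed: the shoe presses on the blank with over 150 N (contact force between shoe and batten above 150 N).
It fails at once if the crank slips off: it is more than 15 mm off the shoulder while the shoe is part way down and not yet bearing firmly (z of shoe in the frame of jig below 0.072 m and contact force between shoe and batten below 50 N and distance between crank and shoulder above 0.015 m).
It fails at once if the crank is dropped or flung (over 1.2 m/s) (linear speed of crank above 1.2 m/s).
It fails at once if a tool lying about is moved by more than 30 mm (distance of any of pencil, setting_block, hexkey_8, spanner_17, wedge, spindle_ring_1, spindle_ring_2, spindle_ring_3 from where it was at the start of the episode above 0.03 m).
It also fails if it takes over 72 s, if anything falls off the work surface, if the arm or the gripper's body presses on something with over 40 N, if the wrist force passes 120 N, or if a joint passes its speed limit or range.

## Working session

There is one attempt and no reset: what is moved stays moved. The work goes in short steps, each a Python script; the robot and the scene stay as the last script left them, time stands still between calls to the robot, and variables do not carry over. Pictures are saved under pics/ and viewed, on a budget of 10 in all, crops included, one or two more only if the job needs it, and the job is handed in when it is done.

```bash
ls; mkdir -p pics; python3 - <<'E'
from rig import bot
import cv2,pickle,numpy as np
for n in("top","side"):
    c=bot.read_camera(n); pickle.dump(c,open(n+"0.pkl","wb")); cv2.imwrite(f"pics/{n}0.png",c["image"])
    print(n,c["fovy"],c["cx"],c["cy"],c["eye"],c["attitude"],(c["depth"]>0).mean())
print(bot.read_state())
E
```

```text
pics
top 47.69574979456418 285.4543197849382 205.58112708466157 [ 439.09807019 -214.2841987  1229.88448365] [ 0.04218025 -0.69926798  0.71276541 -0.03479353] 0.9961819727891157
side 51.86581492269158 276.04263416864217 209.46201145529218 [  333.23688603 -1018.12613978   696.11837174] [-0.45886166  0.87722951 -0.12702369  0.06147628] 0.9649362244897959
{'clock': 0.1, 'joint_positions': array([-1.40159404e+00,  3.00408577e-01,  1.52152697e+00, -2.05523972e-05,
        1.32070732e+00, -6.65926592e-02]), 'qvel': array([-0.00017711, -0.00204123, -0.00160533,  0.00039428, -0.00124426,
       -0.00041183]), 'effort': array([-1.32222913e-04, -5.44377708e+01, -3.62372410e+01, -1.34217980e-04,
        2.99124804e-03, -3.67160638e-06]), 'ee_pos': array([ 128.45263802, -534.58937049,  249.77849394]), 'tool_rot': array([ 0.55558589, -0.55509886,  0.43799571, -0.43743494]), 'ft_force': array([ 0.0842266 , -0.79744596,  0.13053235]), 'moment': array([ 0.03048544, -0.01090429,  0.00018111]), 'grip_width': 85.54870084932655}
```

View pics/top0.png

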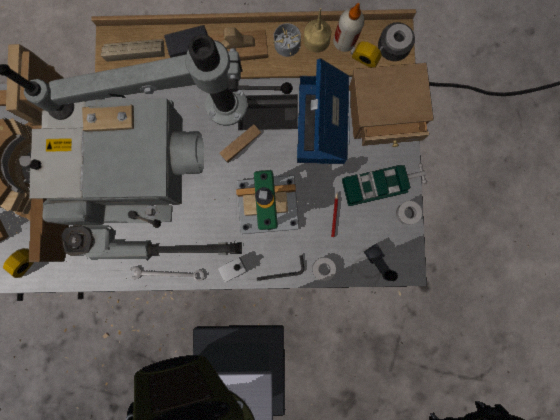

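View pics/side0.png

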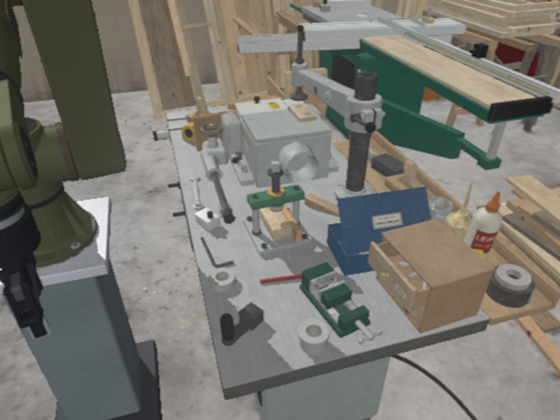

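The top view shows the crank at about (375,253) for the hub and (391,275) for the grip. The jig's screw is at about (265,197), and the pencil is at (335,214). In the side view the jig is at (276,190) and the crank at (228,325)–(250,313). Next I'll measure the crank and the screw from the depth data and zoomed crops.

```bash
cat > h.py <<'E'
import numpy as np,cv2,pickle
from scipy.spatial.transform import Rotation as R
def rot(q): return R.from_quat([q[1],q[2],q[3],q[0]])
def foc(c): return c["image"].shape[0]/2/np.tan(np.radians(c["fovy"])/2)
def cloud(c):
    f=foc(c); v,u=np.mgrid[:420,:560]; d=c["depth"]
    p=np.stack([(u-c["cx"])/f*d,(v-c["cy"])/f*d,d],-1)
    return p@rot(c["attitude"]).as_matrix().T+np.array(c["eye"])
def ray(c,u,v,z):   # pixel -> point on plane z
    f=foc(c); r=rot(c["attitude"]).apply([(u-c["cx"])/f,(v-c["cy"])/f,1]); e=np.array(c["eye"])
    return e+r*(z-e[2])/r[2]
def proj(c,p):
    q=rot(c["attitude"]).inv().apply(np.array(p)-c["eye"]); f=foc(c)
    return q[0]/q[2]*f+c["cx"],q[1]/q[2]*f+c["cy"]
E
python3 - <<'E'
from h import *
np.set_printoptions(precision=1,suppress=True)
cs={n:pickle.load(open(n+"0.pkl","rb")) for n in("top","side")}
for n in cs:
    P=cloud(cs[n]); im=cs[n]["image"]
    u0,v0,w,h=(355,235,60,55) if n=="top" else (205,290,70,60)
    s=P[v0:v0+h,u0:u0+w]; g=im[v0:v0+h,u0:u0+w].max(-1)
    print(n,'table z',np.median(s[...,2]))
    near=(abs(s[...,0]-0)<2000)
    for lo,hi in((5,13),(27,40),(55,80)):
        m=(s[...,2]>lo)&(s[...,2]<hi)&(g<110)
        if m.sum()>3: print('crank z',lo,hi,m.sum(),s[m].mean(0),s[m].min(0),s[m].max(0))
    u0,v0,w,h=(225,160,85,85) if n=="top" else (240,150,75,105)
    s=P[v0:v0+h,u0:u0+w]
    for lo,hi in((112,134),(150,178),(178,192),(192,230)):
        m=(s[...,2]>lo)&(s[...,2]<hi)
        if m.sum()>3: print('jig z',lo,hi,m.sum(),s[m].mean(0),s[m].min(0),s[m].max(0),'zmed',np.median(s[m][:,2]))
a=cs["top"]["image"]; b=cs["side"]["image"]
k=lambda i,u,v,w,h:cv2.resize(i[v:v+h,u:u+w],(400,300),interpolation=cv2.INTER_CUBIC)
out=np.vstack([np.hstack([k(a,235,170,60,45),k(a,350,238,60,45)]),np.hstack([k(b,225,150,100,75),k(b,200,290,80,60)])])
cv2.imwrite("pics/z0.png",out)
E
```

```text
top table z -0.8773635302121647
crank z 5 13 159 [ 416.1 -444.6    8.4] [ 366.1 -524.6    5.1] [ 487.  -400.6   13. ]
crank z 27 40 201 [ 442.7 -425.6   32.4] [ 381.6 -457.7   27.2] [ 468.8 -400.7   39.1]
crank z 55 80 90 [ 391.6 -458.3   65.3] [ 380.1 -470.6   55.1] [ 402.1 -447.3   73.1]
jig z 112 134 891 [ 573.2 -157.4  123.6] [ 506.6 -183.1  112.5] [ 646.8 -130.1  133. ] zmed 123.62287182859245
jig z 178 192 175 [ 575.8 -156.6  185. ] [ 557.6 -175.1  179.6] [ 596.5 -137.   190. ] zmed 185.03941317227873
jig z 192 230 78 [ 576.  -156.4  207.1] [ 567.6 -165.3  192.7] [ 586.4 -147.   213. ] zmed 208.11983559258084
side table z -0.09869683825405673
crank z 5 13 269 [ 417.8 -451.4    9.4] [ 378.5 -475.9    5. ] [ 469.3 -422.5   13. ]
crank z 27 40 318 [ 434.  -439.2   32.6] [ 379.2 -475.    27.1] [ 468.6 -404.4   39.9]
crank z 55 80 152 [ 391.3 -466.1   64.5] [ 379.1 -474.9   55. ] [ 403.9 -450.9   71. ]
jig z 112 134 1029 [ 595.  -109.7  122.6] [ 506.9 -186.8  112. ] [747.1  97.9 133.9] zmed 123.4369956584793
jig z 150 178 69 [ 576.3 -164.9  161.2] [ 567.4 -174.5  150.2] [ 588.6 -156.5  177.2] zmed 160.58621209445937
jig z 178 192 118 [ 575.2 -165.9  184.9] [ 558.4 -179.1  178.2] [ 597.2 -141.5  191.3] zmed 185.34160301971968
jig z 192 230 75 [ 576.2 -162.9  203. ] [ 567.9 -169.2  192. ] [ 586.7 -149.8  210.1] zmed 204.28718636623773
```

View pics/z0.png

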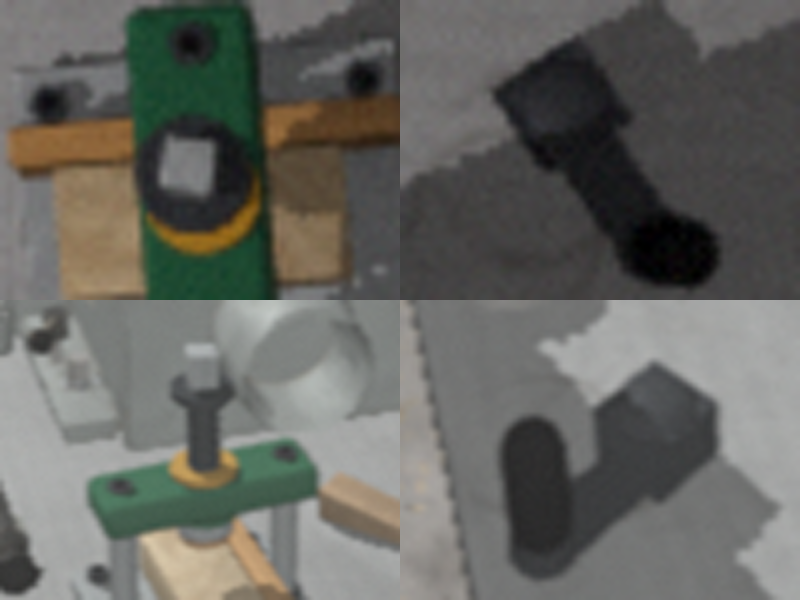

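The crops show the square's top, turned about 8° in the image, centred on the collar. The crank's hub cap is at top-view pixel (373,252) and its black grip at (390,276). Next I'll get exact centres and angles, and check for tall obstacles near the jig.

```bash
python3 - <<'E'
from h import *
np.set_printoptions(precision=1,suppress=True)
for n in("top","side"):
    c=pickle.load(open(n+"0.pkl","rb")); P=cloud(c); im=c["image"]; X,Y,Z=P[...,0],P[...,1],P[...,2]; dark=im.max(-1)
    box=lambda x0,x1,y0,y1:(X>x0)&(X<x1)&(Y>y0)&(Y<y1)
    def rect(m,name):
        p=P[m]; (cx,cy),(w,h),a=cv2.minAreaRect(p[:,:2].astype(np.float32)); print(n,name,m.sum(),'rect',np.array([cx,cy,w,h,a]),'mean',p.mean(0))
    rect(box(375,410,-480,-435)&(Z>64),'griptop')
    rect(box(415,480,-450,-395)&(Z>26)&(Z<45),'hubtop>26')
    rect(box(415,480,-450,-395)&(Z>33)&(Z<45),'cap')
    rect(box(555,600,-190,-125)&(Z>196),'square')
    rect(box(555,600,-190,-125)&(Z>203),'sq top')
    rect(box(545,605,-190,-125)&(Z>182)&(Z<189),'collar')
    rect(box(495,660,-190,-125)&(Z>119)&(Z<127)&(im[...,1]>im[...,2]*1.5),'bridge')
    # wood top
    rect(box(500,650,-240,-80)&(Z>43)&(Z<50),'z47')
    for x0,x1,y0,y1 in((450,720,-350,30),):
        m=box(x0,x1,y0,y1)&(Z>140)&~box(540,610,-195,-120); print('tall',P[m].min(0) if m.any() else 0,P[m].max(0) if m.any() else 0)
    # brightness edge of square top
    u,v=proj(c,[577,-157,208]); print('proj',u,v)
    if n=="top":
        m=((im.min(-1)>110)&box(560,595,-175,-140)&(Z>195)).astype(np.uint8); p=np.argwhere(m)
        r=cv2.minAreaRect(p[:,::-1].astype(np.float32)); print('px rect',r); print('ctr z208',ray(c,*r[0],206))
        b=cv2.boxPoints(r); w=np.array([ray(c,*q,206) for q in b]); d=np.diff(w[[0,1,2,3,0]],axis=0); print(np.degrees(np.arctan2(d[:,1],d[:,0])))
E
```

```text
top griptop 60 rect [ 390.5 -459.2   19.7   20.3   48.5] mean [ 391.4 -459.5   67.6]
top hubtop>26 201 rect [ 445.7 -424.4   36.1   35.7   32.2] mean [ 445.8 -424.    32.1]
top cap 78 rect [ 447.2 -423.7   30.8   27.    11.2] mean [ 445.9 -425.2   35.4]
top square 74 rect [ 577.  -156.1   18.    17.7   82.8] mean [ 576.3 -156.2  207.8]
top sq top 70 rect [ 577.3 -156.3   17.6   17.8   88. ] mean [ 576.7 -156.1  208.4]
top collar 157 rect [ 576.8 -156.1   38.6   37.7   42.8] mean [ 575.6 -156.4  185.2]
top bridge 620 rect [ 576.1 -155.8  136.5   44.     4. ] mean [ 573.5 -156.6  123.3]
top z47 535 rect [ 585.9 -157.2   67.2  146.1    3.8] mean [ 584.  -153.5   47. ]
tall [ 681.6 -301.9  140. ] [719.7  29.  167.3]
proj 263.2977254590749 194.07950777040801
px rect ((262.6346130371094, 194.32693481445312), (6.864064693450928, 6.667948246002197), 11.309932708740234)
ctr z208 [ 576.8 -155.4  206. ]
[ -12.  -102.5  168.    77.5]
side griptop 94 rect [ 392.2 -462.2   22.6   20.6   78.7] mean [ 391.6 -463.9   67.5]
side hubtop>26 269 rect [ 446.6 -427.3   37.6   39.8   34.8] mean [ 445.6 -430.1   32.1]
side cap 124 rect [ 447.  -427.3   29.2   30.4   51.5] mean [ 446.3 -427.8   34.7]
side square 62 rect [ 576.7 -161.    19.7   16.5   73.5] mean [ 576.4 -162.5  205. ]
side sq top 40 rect [ 577.1 -160.2   18.    16.5   74.1] mean [ 576.7 -160.8  207.7]
side collar 92 rect [ 576.2 -161.7   35.7   35.8   73. ] mean [ 575.7 -164.9  185.3]
side bridge 112 rect [ 574.6 -158.7  130.    34.9    2.3] mean [ 572.1 -161.   124.1]
side z47 526 rect [ 582.6 -160.3  115.9  123.8   69.8] mean [ 579.7 -168.5   47.1]
tall [ 682.4 -307.5  140. ] [ 719.9 -276.5  166. ]
proj 275.11209314982995 162.28943999139756
```

```bash
cat >> h.py <<'E'
def quat(a):  # tool down, jaw x axis at world angle a (rad)
    c,s=np.cos(a),np.sin(a)
    q=R.from_matrix(np.array([[c,0,-s],[s,0,c],[0,-1,0]])).as_quat(); return [q[3],q[0],q[1],q[2]]
def sqang(c,z,ctr,half=14,K=8):  # angle of a bright square top, world deg mod 90
    u,v=proj(c,ctr); u0,v0=int(u)-half,int(v)-half
    g=cv2.resize(c["image"][v0:v0+2*half,u0:u0+2*half].max(-1),None,fx=K,fy=K,interpolation=cv2.INTER_CUBIC)
    t,b=cv2.threshold(g[6*K:-6*K,6*K:-6*K],0,255,cv2.THRESH_OTSU)
    cn=max(cv2.findContours(b,0,1)[0],key=cv2.contourArea)[:,0].astype(float)
    w=np.array([ray(c,(p[0]+.5)/K-.5+6+u0,(p[1]+.5)/K-.5+6+v0,z) for p in cn])
    r=cv2.minAreaRect(w[:,:2].astype(np.float32)); m=w.mean(0)
    # 4th harmonic of the outline gives the orientation of a square
    d=(w[:,0]-r[0][0])+1j*(w[:,1]-r[0][1]); L=np.abs(np.diff(np.append(d,d[0])))
    h=np.degrees(np.angle(-(L*abs(d)**2*(d/abs(d))**4).sum()))/4
    return t,r,h
E
python3 - <<'E'
from h import *
from rig import bot
np.set_printoptions(precision=2,suppress=True)
for n,ctr in(("top",[577,-156,208]),("side",[577,-160,208])):
    c=pickle.load(open(n+"0.pkl","rb")); print(n,sqang(c,208,ctr))
t=pickle.load(open("top0.pkl","rb"))
print('ring1',ray(t,325,267,20),'ring2',ray(t,409,212,40))
print(R.from_quat(np.roll(bot.read_state()["tool_rot"],-1)).as_matrix())
ck=-147.7
for fl in(90,-90):
    print('pick',fl,bot.ik([446,-425,25],quat(np.radians(ck+fl))))
    for ps in(-7,83,173,-97):
        q=quat(np.radians(ps+fl))
        J=[bot.ik([577+65*np.cos(t),-157+65*np.sin(t),215],q) for t in np.arange(0,6.3,.4)]+[bot.ik([577,-157,300],q)]
        print(fl,ps,'bad',sum(j is None for j in J),'j6',None if J[-1] is None else J[-1], [ (min(j[5] for j in J if j is not None),max(j[5] for j in J if j is not None))] if any(j is not None for j in J) else '')
E
```

```text
top (84.0, ((576.1859741210938, -155.25413513183594), (17.486913681030273, 17.813133239746094), 81.02144622802734), np.float64(-9.826544585565268))
side (142.0, ((576.6093139648438, -155.83163452148438), (20.2045841217041, 20.559139251708984), 74.39277648925781), np.float64(-14.772790070440115))
ring1 [ 413.62 -299.77   20.  ] ring2 [ 547.01 -512.62   40.  ]
[[ 0.23 -0.    0.97]
 [-0.97  0.    0.23]
 [-0.   -1.    0.  ]]
pick 90 [-0.82  0.7   1.49 -0.    0.95  0.19]
90 -7 bad 0 j6 [-0.33  0.38  1.3  -0.    1.46 -1.78] [(np.float64(-1.8841871209417302), np.float64(-1.6680221604616048))]
90 83 bad 17 j6 None 
90 173 bad 0 j6 [-0.33  0.38  1.3  -0.    1.46  1.37] [(np.float64(1.257405532648062), np.float64(1.4735704931281877))]
90 -97 bad 0 j6 [-0.33  0.38  1.3  -0.    1.46 -0.2 ] [(np.float64(-0.31339079414683413), np.float64(-0.0972258336667089))]
pick -90 None
-90 -7 bad 0 j6 [-0.33  0.38  1.3  -0.    1.46  1.37] [(np.float64(1.2574055326480629), np.float64(1.4735704931281877))]
-90 83 bad 0 j6 [-0.33  0.38  1.3  -0.    1.46 -0.2 ] [(np.float64(-0.31339079414683413), np.float64(-0.0972258336667089))]
-90 173 bad 0 j6 [-0.33  0.38  1.3  -0.    1.46 -1.78] [(np.float64(-1.8841871209417302), np.float64(-1.6680221604616048))]
-90 -97 bad 17 j6 None
```

```bash
python3 - <<'E'
from h import *
from rig import bot
np.set_printoptions(precision=1,suppress=True)
q=quat(np.radians(-147.7+90))
bot.move_gripper(60,60)
bot.move_to([446,-425.2,150],q)
bot.servo_line([446,-425.2,50],speed=150)
print(bot.servo_line([446,-425.2,25],speed=60,until_force=10))
s=bot.read_state();print(s["clock"],s["ee_pos"],s["ft_force"])
bot.move_gripper(20,70)
s=bot.read_state();print(s["clock"],s["ee_pos"],s["ft_force"],s["moment"],s["grip_width"])
bot.servo_line([446,-425.2,120],speed=120)
bot.dwell(.3)
s=bot.read_state();print(s["clock"],s["ee_pos"],s["ft_force"],s["moment"],s["grip_width"])
for n in("top","side"):
    c=bot.read_camera(n); pickle.dump(c,open(n+"1.pkl","wb"))
a,b=[pickle.load(open(n+"1.pkl","rb")) for n in("top","side")]
k=lambda i,u,v,w,h:cv2.resize(i[v:v+h,u:u+w],(400,300),interpolation=cv2.INTER_CUBIC)
u,v=map(int,proj(a,[446,-425,130])); x,y=map(int,proj(b,[446,-425,120]))
print(u,v,x,y)
cv2.imwrite("pics/p1.png",np.hstack([k(a["image"],u-50,v-38,100,75),k(b["image"],max(x-60,0),y-45,120,90)]))
for n,c in(("top",a),("side",b)):
    P=cloud(c);m=(c["image"].max(-1)<60)&(abs(P[...,0]-391)<22)&(abs(P[...,1]+460)<22)&(P[...,2]>155)&(P[...,2]<172)
    if m.any(): print(n,'griptop',m.sum(),P[m].mean(0),cv2.minAreaRect(P[m][:,:2].astype(np.float32)))
E
```

```text
False
3.175 [ 446.  -425.2   24.8] [-0.6 -0.  -0.4]
3.5167 [ 446.3 -425.5   25.7] [ 0.9 -0.3  5.2] [0.1 0.1 0. ] 34.268801340862645
4.7583 [ 445.9 -425.1  119.6] [ 0.4  0.  -3.7] [ 0.  -0.1 -0. ] 34.507866292246064
382 252 248 277
top griptop 44 [ 389.4 -455.   160.8] ((389.28546142578125, -454.6375427246094), (17.33626937866211, 10.896954536437988), 41.80482864379883)
side griptop 105 [ 390.6 -466.3  160.3] ((390.59466552734375, -464.8249206542969), (18.86736488342285, 18.996227264404297), 20.271425247192383)
```

View pics/p1.png

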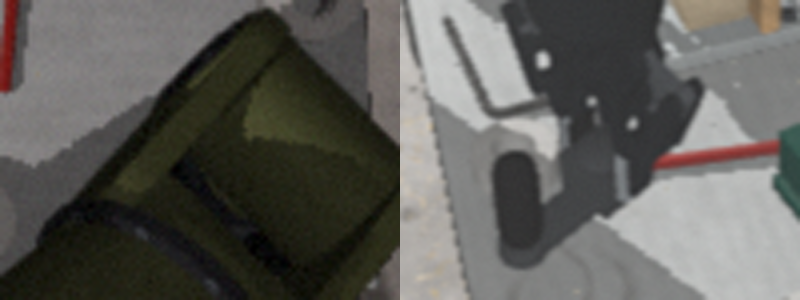

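The side crop shows both fingers seated on the hub. The crank is level, with its grip hanging to the left at about (517,205). Next I carry it over the square and seat it.

```bash
python3 - <<'E'
from h import *
from rig import bot
np.set_printoptions(precision=1,suppress=True)
A=[577.1,-157.2]; q=quat(np.radians(-9))
bot.servo_line([446,-425.2,300],speed=200)
bot.servo_line(A+[300],q,speed=220)
bot.servo_line(A+[242],speed=120)
bot.dwell(.3)
s0=bot.read_state();print(s0["clock"],s0["ee_pos"],s0["ft_force"],s0["moment"])
c=bot.read_camera("side");pickle.dump(c,open("side2.pkl","wb"));
u,v=map(int,proj(c,[577,-157,205]))
cv2.imwrite("pics/s2.png",cv2.resize(c["image"][v-45:v+45,u-60:u+60],(640,480),interpolation=cv2.INTER_CUBIC))
z=242
while z>208:
    z-=4
    hit=bot.servo_line(A+[z],speed=40,until_force=7)
    s=bot.read_state();print(z,hit,s["ee_pos"],s["ft_force"]-s0["ft_force"],s["moment"]-s0["moment"])
    if hit: break
print(s["clock"])
E
```

```text
8.35 [ 577.2 -157.2  242.5] [ 0.1 -0.1 -2.9] [ 0.1 -0.   0. ]
238 False [ 577.  -157.1  237.6] [-0.1  0.3  0. ] [-0. -0. -0.]
234 False [ 577.  -157.2  233.6] [ 0.2 -0.1 -0.7] [-0. -0. -0.]
230 False [ 576.9 -156.9  229.6] [-0.6  2.3 -0.2] [ 0.3  0.1 -0. ]
226 False [ 576.9 -157.   225.5] [-0.3  3.  -3.4] [0.4 0.2 0. ]
222 False [ 577.  -157.1  221.5] [-0.7  2.  -1.4] [0.4 0.1 0. ]
218 False [ 577.  -157.1  217.6] [-0.9  2.3 -1.8] [0.4 0.2 0. ]
214 False [ 576.9 -157.1  213.5] [-1.3  2.9 -3.3] [ 0.5  0.1 -0. ]
210 False [ 577.7 -157.2  212.3] [-5.2  5.  17. ] [1.  1.  0.1]
206 False [ 578.5 -157.6  211.8] [-10.1   6.2  41.8] [1.2 2.3 0.1]
10.65
```

View pics/s2.png

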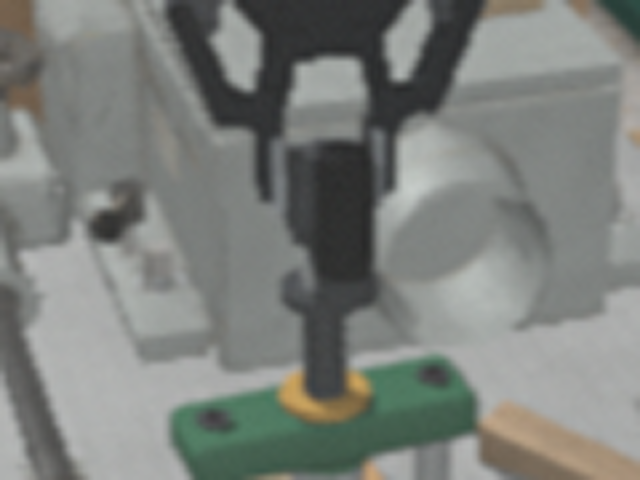

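The crank seated in one pass; the TCP stopped at z≈212, where about 211 was expected. Now I'll hold it, release, and look at it.

```bash
python3 - <<'E'
from h import *
from rig import bot
np.set_printoptions(precision=1,suppress=True)
A=[577.1,-157.2]
bot.servo_line(A+[210.5],speed=40); bot.dwell(.5)
s=bot.read_state();print(s["clock"],s["ee_pos"],s["ft_force"])
bot.move_gripper(62)
s=bot.read_state();print(s["clock"],s["ee_pos"],s["ft_force"])
bot.servo_line(A+[285],speed=200)
bot.servo_line([490,-157.2,330],speed=200)
bot.dwell(.2)
for n in("top","side"):
    c=bot.read_camera(n); pickle.dump(c,open(n+"3.pkl","wb")); P=cloud(c); X,Y,Z=[P[...,i] for i in range(3)]; d=c["image"].max(-1)
    for nm,m in(("grip",(abs(X-567)<25)&(abs(Y+221)<25)&(Z>243)&(Z<262)),("arm",(abs(X-567)<25)&(abs(Y+200)<14)&(Z>180)&(Z<205)),("hub",(abs(X-577)<26)&(abs(Y+157)<26)&(Z>205)&(Z<230))):
        if m.sum()>4: print(n,nm,m.sum(),P[m].mean(0),np.percentile(P[m],98,axis=0),cv2.minAreaRect(P[m][:,:2].astype(np.float32)))
a,b=[pickle.load(open(n+"3.pkl","rb"))["image"] for n in("top","side")]
k=lambda i,u,v,w,h:cv2.resize(i[v:v+h,u:u+w],(400,300),interpolation=cv2.INTER_CUBIC)
cv2.imwrite("pics/p3.png",np.hstack([k(a,235,165,80,60),k(b,225,130,100,75)]))
print(bot.read_state()["clock"])
E
```

```text
11.4167 [ 577.6 -157.3  212. ] [-3.4  3.4 10.1]
11.8 [ 577.1 -157.4  210.4] [-0.   1.   0.2]
top grip 114 [ 567.1 -222.2  251.5] [ 578.4 -210.7  256. ] ((567.48046875, -222.11521911621094), (22.934614181518555, 23.155675888061523), 2.1784472465515137)
top arm 127 [ 570.7 -197.9  194.4] [ 582.8 -186.2  198.3] ((571.2391967773438, -199.4014434814453), (28.836380004882812, 24.210735321044922), 83.21294403076172)
top hub 81 [ 587.3 -163.4  217.4] [ 596.  -142.1  223.3] ((585.5614624023438, -164.72305297851562), (45.374576568603516, 24.463560104370117), 43.868289947509766)
side grip 85 [ 567.2 -229.5  250.2] [ 578.9 -217.8  255.1] ((568.1388549804688, -227.15179443359375), (22.18809700012207, 21.66513442993164), 73.30223846435547)
side arm 12 [ 561.8 -196.5  194.1] [ 564.9 -186.4  196.6] ((561.068603515625, -198.34063720703125), (25.021516799926758, 2.3893558979034424), 74.13573455810547)
side hub 90 [ 568.7 -162.9  217.1] [ 591.1 -142.7  223.5] ((575.7113037109375, -160.84024047851562), (38.206668853759766, 33.090030670166016), 73.94647979736328)
13.2667
```

View pics/p3.png

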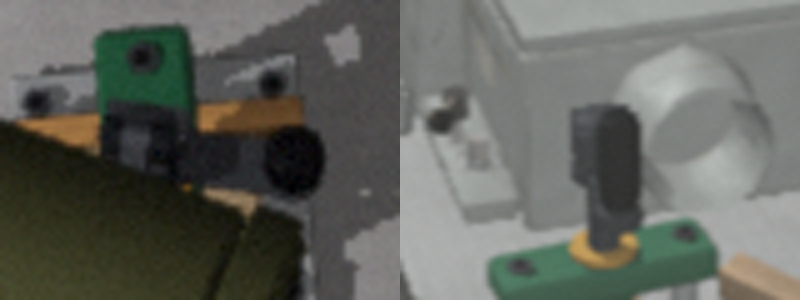

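The crank is home. From above, the grip top is at (567,-222) at a height of about 253, so it droops roughly 3° and points at -98.5°. Now I take the grip and wind a first quarter turn while watching the forces.

```bash
cat > wind.py <<'E'
from h import *
from rig import bot
import json
np.set_printoptions(precision=1,suppress=True)
def load(): return json.load(open("st.json"))
def wind(dth,n,speed,stop=None):
    S=load(); out=[]
    for i in range(n):
        S["th"]-=dth; t=S["th"]; 
        z=S["z0"]+1.91*(t-S["t0"])
        bot.servo_line([S["A"][0]+S["r"]*np.cos(t),S["A"][1]+S["r"]*np.sin(t),z],speed=speed)
        s=bot.read_state(); f=np.array(s["ft_force"])-S["f0"]; p=s["ee_pos"]
        ra=np.array([np.cos(t),np.sin(t),0]); ta=np.array([np.sin(t),-np.cos(t),0])  # ta: clockwise
        act=np.arctan2(p[1]-S["A"][1],p[0]-S["A"][0])
        row=[S["t0"]-t,f@ra,-f@ta,f[2],(act-t+np.pi)%(2*np.pi)-np.pi,np.hypot(p[0]-S["A"][0],p[1]-S["A"][1])-S["r"],p[2]-z,s["clock"]]
        out.append(row); json.dump(S,open("st.json","w"))
        if stop and stop(row,out): break
    return np.array(out)
E
python3 - <<'E'
from wind import *
A=[577.0,-156.7]; t=np.radians(-98.5); r=65.5; q=quat(np.radians(-8.5)); z=227
g=[A[0]+r*np.cos(t),A[1]+r*np.sin(t)]
bot.servo_line([490,-157,345],speed=150)
bot.servo_line(g+[300],q,speed=200)
bot.servo_line(g+[z],speed=120,until_force=12)
s=bot.read_state();f0=s["ft_force"];print(s["clock"],s["ee_pos"],f0)
bot.move_gripper(15,45)
s=bot.read_state();print(s["clock"],s["ee_pos"],s["ft_force"],s["moment"],s["grip_width"])
json.dump(dict(A=A,th=t,t0=t,r=65,z0=z,f0=list(f0)),open("st.json","w"))
o=wind(np.radians(15),6,70)
print("turned,radial,pull,fz,dth,dr,dz,clock");print(np.round(o,2).tolist())
E
```

```text
14.975 [ 567.6 -221.5  228.1] [ 0.5  0.4 -0.1]
15.3917 [ 567.5 -221.6  227.5] [ 0.4 -0.3  2.7] [ 0.  0. -0.] 25.281693656946132
turned,radial,pull,fz,dth,dr,dz,clock
[[0.26, 1.82, 3.32, 5.66, 0.01, 0.05, 0.76, 15.78], [0.52, 2.93, 4.76, 7.18, 0.01, 0.15, 0.86, 16.18], [0.79, 4.26, 5.15, 9.19, 0.01, 0.14, 1.03, 16.57], [1.05, 4.8, 5.27, 10.61, 0.01, 0.04, 1.23, 16.96], [1.31, 5.15, 4.38, 13.19, 0.01, -0.11, 1.39, 17.35], [1.57, 6.74, 5.17, 14.98, 0.01, -0.12, 1.34, 17.74]]
```

```bash
python3 - <<'E'
import re
s=open("wind.py").read()
s=s.replace('        out.append(row)','''        S["z0"]+=np.clip(.05*(f[2]-5),-.4,.4)*(f[2]>8 or f[2]<2)
        S["A"]=list(np.array(S["A"])+np.clip(.03*(f@ra),-.15,.15)*ra[:2])
        out.append(row)''')
open("wind.py","w").write(s)
E
python3 - <<'E'
from wind import *
o=wind(np.radians(15),40,95,lambda r,o:r[2]>8.5 or abs(r[3])>25 or abs(r[1])>20)
print(np.round(o[::1,[0,1,2,3,5]],1).tolist());print(o[-1],load())
E
```

```text
[[1.8, 7.1, 4.8, 16.0, 0.1], [2.1, 7.4, 5.2, 12.7, 0.2], [2.4, 5.0, 4.7, 10.2, 0.4], [2.6, 4.6, 4.6, 7.6, 0.5], [2.9, 3.1, 3.8, 8.0, 0.5], [3.1, 2.7, 4.8, 6.8, 0.5], [3.4, 2.7, 3.9, 7.3, 0.4], [3.7, -0.0, 3.8, 6.6, 0.3], [3.9, 0.1, 4.1, 6.2, 0.1], [4.2, -1.0, 3.8, 7.3, 0.0], [4.5, -1.0, 3.4, 7.3, -0.1], [4.7, -1.7, 4.4, 7.0, -0.2], [5.0, -1.5, 4.0, 7.3, -0.3], [5.2, -1.4, 3.2, 5.9, -0.3], [5.5, -1.2, 3.6, 3.9, -0.2], [5.8, -1.3, 3.8, 3.2, -0.2], [6.0, -0.1, 3.2, 3.1, -0.2], [6.3, -0.3, 3.3, 2.4, -0.1], [6.5, -0.4, 4.7, 2.5, -0.1], [6.8, 0.2, 3.0, 3.4, -0.1], [7.1, 1.2, 4.2, 4.8, -0.1], [7.3, 1.6, 3.8, 6.8, -0.1], [7.6, 2.1, 4.8, 6.7, -0.1], [7.9, 2.4, 5.1, 8.7, -0.1], [8.1, 2.1, 4.1, 8.6, -0.1], [8.4, 2.1, 3.7, 7.9, -0.0], [8.6, 2.1, 5.1, 9.0, 0.1], [8.9, 1.3, 5.2, 7.7, 0.2], [9.2, 2.1, 4.5, 7.8, 0.3], [9.4, 0.9, 3.9, 6.8, 0.3], [9.7, 1.1, 3.6, 7.3, 0.3], [9.9, 0.6, 3.6, 7.1, 0.2], [10.2, 0.4, 4.3, 6.9, 0.2], [10.5, 0.9, 4.1, 7.2, 0.1], [10.7, 0.5, 4.2, 6.7, -0.0], [11.0, 0.8, 3.4, 5.0, -0.1], [11.3, -0.8, 3.6, 4.7, -0.2], [11.5, 0.2, 3.4, 2.2, -0.2], [11.8, -0.5, 3.5, 0.2, -0.2], [12.0, 0.2, 2.5, 2.6, -0.2]]
[12.   0.2  2.5  2.6  0.  -0.2 -0.1 30.7] {'A': [576.1255407561637, -155.65170512974458], 'th': -13.761921151975278, 't0': -1.7191493132144147, 'r': 65, 'z0': 228.51913197393995, 'f0': [0.4848313902966113, 0.3795297776190482, -0.11450655811216559]}
```

```bash
python3 - <<'E'
from wind import *
o=wind(np.radians(15),9,95,lambda r,o:r[2]>7.5 or abs(r[3])>25 or abs(r[1])>20)
print(np.round(o[:,[0,1,2,3,5]],1).tolist(),o[-1,-1])
c=bot.read_camera("side");pickle.dump(c,open("side4.pkl","wb"))
P=cloud(c)
u,v=map(int,proj(c,[577,-157,70])); print(u,v)
cv2.imwrite("pics/s4.png",cv2.resize(c["image"][v-45:v+30,u-50:u+50],(800,600),interpolation=cv2.INTER_CUBIC))
E
```

```text
[[12.3, -0.1, 3.6, 0.7, -0.2], [12.6, -0.3, 3.7, 0.8, -0.1], [12.8, 0.1, 3.2, 2.3, -0.1], [13.1, 0.7, 3.3, 4.8, -0.1], [13.4, 1.1, 3.9, 4.8, -0.1], [13.6, 1.2, 3.8, 7.4, -0.1], [13.9, 1.2, 3.3, 7.3, -0.2], [14.1, 2.8, 4.5, 8.9, -0.3], [14.4, 0.9, 5.2, 8.2, -0.2]] 33.6667
275 210
```

View pics/s4.png

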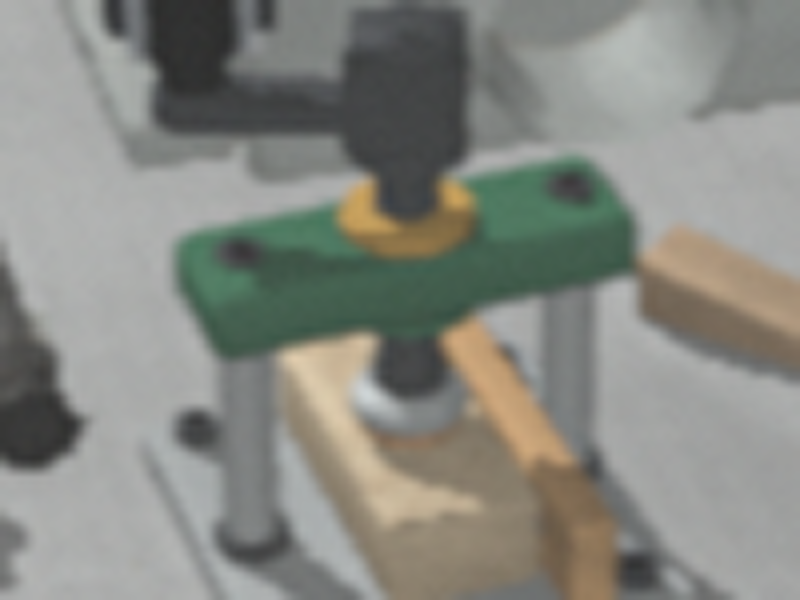

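The crop shows the crank level and the shoe (410,400) with its cork pad (410,437) still a few mm above the blank, which lies against the fence. From here I use small steps and watch for the pull to rise.

```bash
python3 - <<'E'
from wind import *
def stop(r,o): 
    p=[x[2] for x in o[-3:]]
    return r[2]>7.2 or (len(o)>2 and np.mean(p)>5.7)
o=wind(.1,26,45,stop)
print(np.round(o[:,[0,1,2,3,4,5]],2).tolist(),o[-1,-1])
np.save("o1.npy",o)
E
```

```text
[[14.5, 2.43, 4.88, 7.72, 0.01, -0.19], [14.6, 1.46, 5.27, 7.73, 0.01, -0.17], [14.7, 1.41, 6.3, 7.68, 0.01, -0.12], [14.8, 3.18, 5.86, 7.48, 0.01, -0.11]] 34.8833
```

```bash
python3 - <<'E'
from h import *
from rig import bot
np.set_printoptions(precision=1,suppress=True)
c=bot.read_camera("side");pickle.dump(c,open("side5.pkl","wb"));P=cloud(c)
for v in range(208,226): print(v,c["image"][v,276],P[v,276],c["image"][v,272],P[v,272])
E
```

```text
208 [72 73 69] [ 574.8 -168.2   85.4] [ 99 107 112] [ 568.2 -154.6   77.8]
209 [73 72 71] [ 574.9 -167.7   82.1] [ 93  97 100] [ 568.9 -151.7   72.7]
210 [73 72 71] [ 575.6 -165.3   77.3] [86 90 90] [ 567.9 -155.3   72.2]
211 [71 71 70] [ 575.7 -164.9   73.9] [85 85 83] [ 567.5 -156.6   70. ]
212 [68 68 67] [ 575.1 -166.6   72.1] [89 88 86] [ 565.4 -164.1   72.4]
213 [68 68 67] [ 574.7 -168.    70.1] [115 115 113] [ 566.4 -160.5   66.7]
214 [79 79 77] [ 573.6 -171.8   69.8] [158 157 154] [ 565.9 -161.9   64.7]
215 [109 111 108] [ 573.6 -171.9   66.8] [187 186 182] [ 565.4 -163.7   62.9]
216 [129 130 126] [ 573.3 -172.6   64.3] [177 176 172] [ 564.  -168.5   63.4]
217 [135 136 133] [ 572.8 -174.2   62.4] [151 150 146] [ 563.6 -170.    61.5]
218 [130 131 127] [ 572.8 -174.2   59.3] [121 122 121] [ 563.5 -170.2   58.5]
219 [115 118 122] [ 572.4 -175.5   57.2] [ 94 107 119] [ 564.7 -165.6   51.9]
220 [ 94 113 135] [ 573.8 -170.4   50.2] [ 95 116 132] [ 564.8 -165.1   48.4]
221 [ 96 117 133] [ 574.3 -168.8   45.8] [115 135 148] [ 563.9 -168.3   47.7]
222 [103 120 131] [ 572.2 -175.9   48.1] [139 162 176] [ 563.1 -171.    46.7]
223 [103 120 130] [ 570.6 -181.4   49.3] [153 180 197] [ 561.2 -177.8   48.8]
224 [118 138 150] [ 570.1 -183.3   47.6] [154 183 202] [ 560.3 -181.1   48.1]
225 [148 173 190] [ 569.2 -186.1   46.7] [148 176 196] [ 559.1 -185.4   48.4]
```

By the depth data the steel underside is still at about 56 mm, so with a 3–6 mm pad there's a real gap to the wood at 47. That makes the rise the usual once-per-turn swing (5.1 N at the same phase a turn earlier). I continue with a stop threshold.

```bash
python3 - <<'E'
from wind import *
def stop(r,o): 
    p=[x[2] for x in o[-3:]]
    return r[2]>7.5 or (len(o)>2 and np.mean(p)>6.2)
o=wind(.1,14,45,stop)
print(np.round(o[:,[0,1,2,3,4]],2).tolist(),o[-1,-1])
np.save("o2.npy",o)
E
```

```text
[[14.9, 0.96, 5.9, 7.96, 0.01], [15.0, 1.0, 5.98, 8.62, 0.01], [15.1, 1.15, 5.49, 7.72, 0.01], [15.2, 1.03, 5.98, 7.31, 0.01], [15.3, 1.2, 5.17, 8.21, 0.01], [15.4, 1.73, 5.55, 6.95, 0.01], [15.5, 1.46, 6.18, 7.46, 0.01], [15.6, 0.51, 5.41, 7.2, 0.01], [15.7, 0.7, 5.47, 7.18, 0.01], [15.8, 1.43, 7.07, 7.88, 0.01], [15.9, 1.44, 7.26, 8.4, 0.01]] 38.1417
```

```bash
python3 - <<'E'
from wind import *
o=wind(.05,2,30,lambda r,o:r[2]>8.3)
print(np.round(o[:,[0,1,2,3,4]],3).tolist(),o[-1,-1]); print(np.round(np.vstack([np.load("o2.npy"),o])[:,4],4))
E
```

```text
[[15.949, 0.775, 7.569, 8.079, 0.014], [15.999, 1.192, 7.408, 7.656, 0.015]] 38.6583
[0. 0. 0. 0. 0. 0. 0. 0. 0. 0. 0. 0. 0.]
```

```bash
python3 - <<'E'
from wind import *
o=wind(.04,1,30)
print(np.round(o[:,[0,1,2,3,4]],3).tolist(),o[-1,-1])
bot.dwell(.3); c=bot.read_camera("side");pickle.dump(c,open("side6.pkl","wb"))
S=load();s=bot.read_state();t=S["th"];f=np.array(s["ft_force"])-S["f0"];print('pull',-f@[np.sin(t),-np.cos(t),0],f)
b=pickle.load(open("side5.pkl","rb"))
k=lambda i:cv2.resize(i["image"][195:235,255:300],(400,356),interpolation=cv2.INTER_CUBIC)
cv2.imwrite("pics/s6.png",np.hstack([k(b),k(c)]))
E
```

```text
[[16.039, 0.904, 9.167, 9.114, 0.016]] 38.9083
pull 9.281020572377173 [-7.8  5.   7.9]
```

View pics/s6.png

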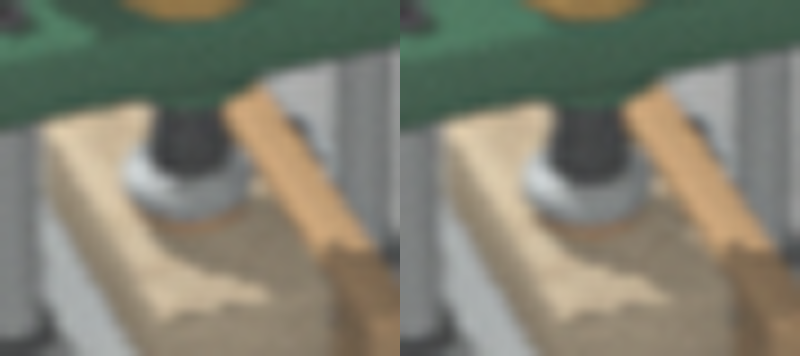

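Pull is 7.4–9.2 N, against a baseline of about 5.6 N since touch at roughly 15.7 rad, so it has clearly stiffened. The right crop shows the pad down on the wood with no gap. I stop here and take the crank off by its hub; its yaw is now 62.5°.

```bash
python3 - <<'E'
from wind import *
t0=cloud(pickle.load(open("top0.pkl","rb"))); S=load(); ps=np.degrees(S["th"])%360; print('yaw',ps)
for L in(40,55,70,85):
    x,y=446+L*np.cos(np.radians(32.3)),-425+L*np.sin(np.radians(32.3)); m=np.hypot(t0[...,0]-x,t0[...,1]-y)<22; print(L,np.percentile(t0[m][:,2],98))
p=bot.read_state()["ee_pos"]
bot.move_gripper(62); bot.servo_line([p[0],p[1],255],speed=150)
H=[576.7,-156.4]; a=np.radians(ps-90)
bot.servo_line(H+[262],quat(a),speed=150)
bot.servo_line(H+[181.5],speed=120,until_force=12)
s0=bot.read_state();print(s0["clock"],s0["ee_pos"],s0["ft_force"])
bot.move_gripper(20,70)
s=bot.read_state();print(s["ee_pos"],s["ft_force"],s["moment"],s["grip_width"])
print(bot.servo_line(H+[190],speed=40,until_force=25)); s=bot.read_state();print(s["ee_pos"],s["ft_force"])
if abs(s["ft_force"][2])<25:
    print(bot.servo_line(H+[220],speed=80,until_force=25)); s=bot.read_state();print(s["ee_pos"],s["ft_force"],s["moment"],s["clock"])
E
```

```text
yaw 62.53492159854454
40 2.8862647000980814
55 3.3949325652252442
70 3.5351725849719653
85 3.4086474759124266
41.6333 [ 577.1 -156.3  182.3] [ 0.4 -0.5  0.5]
[ 576.8 -156.3  182.6] [-2.8  0.3  5.9] [0.4 0.6 0.2] 35.59698185331106
False
[ 576.8 -156.4  190.5] [-2.8  1.2 -1.1]
False
[ 576.7 -156.4  220.2] [ 0.2  0.5 -4.3] [-0.1  0.  -0. ] 42.8833
```

Crank is off and carried (weight about 4 N). Laying it down in the free spot, after a look at how it hangs.

```bash
python3 - <<'E'
from wind import *
H=[576.7,-156.4]; q=quat(np.radians(-57.7)); D=[446,-425]
bot.servo_line(H+[300],speed=150)
bot.servo_line(D+[200],q,speed=200)
bot.servo_line(D+[45],speed=130)
bot.dwell(.2); f0=bot.read_state()["ft_force"]
z=40
while z>=22:
    hit=bot.servo_line(D+[z],speed=25,until_force=4); s=bot.read_state(); print(z,hit,s["ee_pos"],s["ft_force"]-f0)
    if hit or s["ft_force"][2]-f0[2]>4: break
    z-=3
bot.servo_line([D[0],D[1],s["ee_pos"][2]-.5],speed=20)
bot.move_gripper(62); print(bot.read_state()["ft_force"])
bot.servo_line(D+[140],speed=120)
bot.move_to([330,-425,230],q); bot.dwell(.3)
for n in("top","side"):
    c=bot.read_camera(n); pickle.dump(c,open(n+"7.pkl","wb"))
a,b=[pickle.load(open(n+"7.pkl","rb")) for n in("top","side")]
P=cloud(a);X,Y,Z=[P[...,i] for i in range(3)]
m=(abs(X-446)<26)&(abs(Y+425)<26)&(Z>26)&(Z<45);print('hub',m.sum(),P[m].mean(0),np.percentile(P[m][:,2],[50,95]))
m=(abs(X-501)<25)&(abs(Y+390)<25)&(Z>60);print('grip',m.sum(),P[m].mean(0) if m.any() else 0,np.percentile(P[m][:,2],95) if m.any() else 0)
k=lambda i,u,v,w,h:cv2.resize(i[v:v+h,u:u+w],(400,300),interpolation=cv2.INTER_CUBIC)
cv2.imwrite("pics/p7.png",np.hstack([k(a["image"],215,130,220,165),k(b["image"],180,150,200,150)]))
print(bot.read_state()["clock"])
E
```

```text
40 False [ 445.9 -424.9   39.7] [ 0.2 -0.4  0.9]
37 False [ 445.9 -424.9   36.8] [-0.5 -0.4  0.3]
34 False [ 445.9 -424.9   33.8] [0.8 0.2 0.1]
31 False [ 445.9 -424.9   30.8] [ 0.9 -1.  -0.5]
28 False [ 446.  -425.    27.9] [-0.5 -0.3 -0.3]
25 True [ 446.2 -425.3   26. ] [-1.9 -0.1  9.6]
[-0.3  0.7 -0.5]
hub 202 [ 447.1 -423.5   32.2] [32.3 36.8]
grip 73 [ 500.1 -386.6   66.5] 70.8350352297019
51.2333
```

View pics/p7.png

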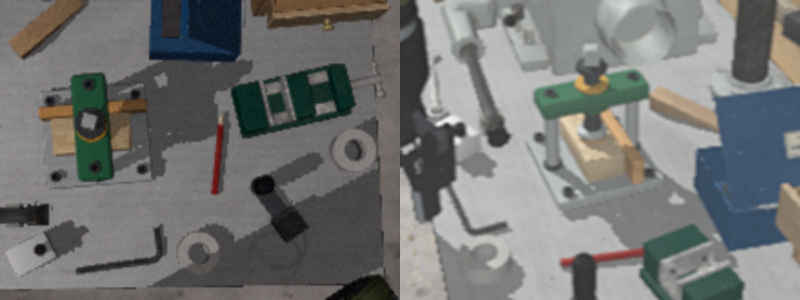

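```bash
python3 -c "
from rig import bot
s=bot.read_state();print(s['clock'],s['ft_force']);bot.finish_job()"
```

```text
51.2333 [-0.28900812  0.10146829 -0.13916845]
the job is handed in; nothing more can be done
```

The blank is clamped, the crank is off the screw and lying flat on the table, and I handed the job in at 51 s of the 72 s allowed. The interface gave no verdict, and I have no direct reading of the clamping force.

- **Fitting and winding:** The crank went home on the square in one pass. I wound it about 16.04 rad clockwise (2.55 turns) by its grip.
- **Clamping force:** The pull averaged about 5.6 N before touch, which came at about 15.7 rad. I stopped about 0.35 rad past that, roughly 100 N on the 28 N per 0.1 rad figure. The last pull readings were scattered (7.6, 7.4, 9.2 and 9.3 N), so by pull alone the force could be anywhere from about 70 to 145 N. That is inside the wanted range, but the top end is close to the 150 N limit.
- **Gap check:** Just before the last 1.2 rad, the side camera put the steel underside of the shoe at about 56 mm. That means about 54 mm at the end, about 1 mm above the 50–53 mm expected at touch but within its error. The last close-up showed the pad on the wood with no gap.
- **Final checks:** The crank's hub and grip tops measured within about 1 mm of their heights when it first lay flat. In the last pictures the blank was against its fence and the tools in view looked where they had been, though I did not measure those. The arm was clear, with the force reading near zero.
- **Camera disagreement:** The two cameras differed by about 3 mm in y, so I used positions relative to each other within one view, and the fit went in without trouble.

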